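# Fit the grating drum into its stand on its axle

### The arm

A 6-joint arm with a two-finger parallel gripper is mounted at the origin on a cart in front of the work surface, level with it; the furniture and walls round the work are solid. World frame = base frame: x ahead of the robot, y to its left, z up, the work surface at z = 0. Lengths are in m, angles in rad, forces in N, time in s.
With the tool pointing down it reaches from about 0.35 to 0.925 m from the base axis. Payload 6.4 kg.
Tool frame: the origin (TCP) lies at the centre of the arm's flange, where the gripper is bolted on; the fingertips stand 173 mm ahead of it and the grasp point (between the pads) lies 155 mm ahead of it; z points along the fingers, y is the line along which they close (so a half turn about z gives the same grasp; the last joint's range is limited). The gripper opens to 85 mm and grips with 20 to 120 N. Pads are 22 mm wide; open, the fingers measure 114 mm over their backs; the gripper's body (76 mm by 85 mm) begins 54 mm behind the grasp point. The pads swing forward as they close: fully open they stand 13 mm farther back than shut.
Start: joints at [-1.522, 0.245, 1.558, -0, 1.339, -0.174], TCP at [0.144, -0.634, 0.405] pointing down, gripper open.
Joint ranges: [-3.13, 3.13], [-1.02, 2.26], [0.13, 2.54], [-0.95, 4.09], [0.21, 2.88], [-2.74, 2.74]. Speed limits (rad/s): [2.57, 2.57, 3.14, 3.14, 3.14, 3.14].

### API

Orientations are given as a unit quaternion [x, y, z, w].
In Python, from bench import r gives the robot as it stands.
- The arm moves only by the tool step_arm, never from a script. Its argument "targets" is a list of rows, each a list of 3 entries, a list of its own where there are three numbers: the turn, a rotation vector about the world's x, y, z in rad, then the shift along the world's x, y, z in mm, then the closure, from 0 (fully open) to 1 (shut). A call has 1 to 8 rows; each row is the pose to reach, as a shift and turn from the pose commanded when the call began; what a row does not reach only later rows make up. A row lasts 1/8 s, in which the tool goes at most 62.5 mm and 10.7 degrees, less where a joint would pass 70% of its speed; a pose out of reach is approached as far as the arm can. A call with a gripper value outside its range is refused whole. The fingers move at their own pace and stop on an object; "grip_force" is the grip in N (left out, the last holds). Time passes only in rows, so rows that repeat a pose let the fingers close. It gives the time, the measured TCP pose, the force, the opening and the grip force at its end, in the units of the state.
- r.get_state(): the state, without advancing time (a new reading comes with each control period).
- r.capture(name): name is "side" or "top"; returns a dict with "pixels" (400x640x3 uint8, red, green, blue), "range_z" (400x640 float32, m along the optical axis (not along the pixel's ray), 0 where there is no reading), "fov_y" (degrees; the focal length in pixels is half the picture's height over the tangent of half this angle, whatever the lens; pixels are square), "cx", "cy" (the principal point, pixels), "rvec" (rotation vector, rad) and "tvec" (3), from world to camera coordinates, as OpenCV has them. Camera axes: x right, y down, z forward; pixel columns grow to the right and rows downward; lengths in m; the calibration is good to about 2 mm. A picture is of the moment at which its call begins.
- r.sign_off(): hands the job in; it is judged then, once.
The state is a dict: "time_s": time; "q": joint angles; "dq": joint speeds; "joint_torque": joint torques, N m; "ee_pos": TCP position; "eef_rot": TCP orientation; "contact_force": force on the tool from outside, world axes, zero at the start; "wrist_torque": the same for the moment, N m; "width": opening from 0.0 (shut) to 1.0 (fully open); "gripper_force": force on a finger pad.
Only numpy, scipy, OpenCV 4.12 (cv2) and the standard library are available. Lean on these libraries where they do the work, as an engineer would, in place of code of your own. Each camera call takes 0.05 s, during which the arm holds its last target. There are 200 camera calls.

### The job

Fit the drum grater together: take the axle by its wooden handle, push it through the hole of the eight-sided drum where it lies, and lift and carry the drum on the axle, without gripping the drum itself, to the wooden stand. Lay the axle down in the notches of both uprights so that the drum hangs on it between them, with the handle outside, and let go. The spice jar leaves only one end of the drum open; do not disturb it or the other things standing about.

Things in the scene. Friction and masses are not known exactly. Their poses are not given: they have to be found in the camera images.
- axle: Axle, 0.09 kg, loose: square wooden handle 18 x 18 x 55 mm, then a round steel shaft 12 mm thick, 134 mm long, with a rounded tip. Lies on the worktop (tip sagging 1 to 2 degrees), handle mostly towards the robot. Origin on the axis where handle and shaft meet; x points to the tip (tip x = +134, handle centre -27, handle end -55 mm).
- axle_mid (a point): Point on the axle's axis 66 mm from the handle towards the tip, the middle of the shaft's working length; same axes as the axle.
- drum: Eight-sided steel grating drum with grey end caps, 56 mm long, 68 mm across flats, about 0.13 kg, loose, lying on a flat. Its level through bore is 34 mm up, 21 mm wide (25 mm in the outer 4 mm at each end). Origin at the middle of the bore; y along the bore (robot's left, within 0.25 rad), z up. Either end may be threaded if free.
- stand: Wooden stand, fixed: base 90 x 120 x 8 mm, two uprights at y = +48 and -48 mm, 60 mm wide, 12 mm thick, 80 mm high, 84 mm clear between. Each has a notch open to the top, running along y, 15 mm wide, floor 54 mm up, flaring from 68 mm up to 34 mm wide at the top. Origin at the centre of the underside, z up. The axle seats along y, handle beyond either upright.
- stand_seat (a point): Point midway between the two notches, 60 mm above the stand's underside: where the axle's axis passes and axle_mid comes when it is seated. Axes as the stand.
- spice_jar: Glass spice jar with black lid, 44 mm in diameter, 105 mm tall, standing about 120 mm from the drum's middle in front of one end of its bore (which end varies). Origin at the centre of its underside. Not to be disturbed.
- coaster: Round cork coaster, 80 mm in diameter, 5 mm thick, lying before the drum's other, free end. Origin at the centre of its underside. Leave it there; one may pass over it.
- tealight: Tealight, 38 mm in diameter, 15 mm tall, farther back between stand and axle. Origin under its centre. Not to be disturbed.
- garlic: Garlic bulb, 50 mm in diameter, 56 mm tall, at the left. Origin under its centre. Not to be disturbed.

How it is judged:
On the way, in this order (a step that is already met when the one before it is completed fails the run):
1. the axle is threaded through the drum's bore while the drum still lies on the worktop (y of drum in the frame of axle_mid between -0.01 and 0.01 m and z of drum in the frame of axle_mid between -0.01 and 0.01 m and angle between the x axis of axle and the y axis of drum, either way round below 0.2 rad and x of drum in the frame of axle_mid between -0.045 and 0.045 m and height (world z) of drum below 0.05 m), for 0.1 s.
2. the drum is carried on the axle, well clear of the worktop (y of drum in the frame of axle_mid between -0.01 and 0.01 m and z of drum in the frame of axle_mid between -0.01 and 0.01 m and x of drum in the frame of axle_mid between -0.06 and 0.06 m and height (world z) of drum above 0.07 m), for 0.2 s.
At the end, for the whole second after the job is handed in: Axle released at rest in both notches, handle outside: axle_mid within 14 mm along, 5 mm across and 4 mm in height of stand_seat, axis within 0.06 rad of the stand's y; drum at rest on it, its middle within 18 mm of the stand's middle along y and 10 mm of the axle's axis (y of axle_mid in the frame of stand_seat between -0.014 and 0.014 m and x of axle_mid in the frame of stand_seat between -0.005 and 0.005 m and z of axle_mid in the frame of stand_seat between -0.004 and 0.004 m and angle between the x axis of axle and the y axis of stand, either way round below 0.06 rad and y of drum in the frame of axle_mid between -0.01 and 0.01 m and z of drum in the frame of axle_mid between -0.01 and 0.01 m and y of drum in the frame of stand_seat between -0.018 and 0.018 m and linear speed of each of drum, axle below 0.03 m/s and contact force between the fingers and axle below 0.1 N); the robot touches nothing.
It fails at once if the fingers touch the drum with more than 3 N (contact force between the fingers and drum above 3 N).
It fails at once if the spice jar, coaster, tealight or garlic is moved more than 30 mm (distance of any of spice_jar, coaster, tealight, garlic from where it was at the start of the episode above 0.03 m).
It also fails if it takes over 56 s, if anything falls off the work surface, if the arm or the gripper's body presses on something with over 40 N, if the wrist force passes 120 N, or if a joint passes its speed limit or range.

## Working session

There is one attempt and no reset: what is moved stays moved. The work goes in short steps, Python scripts to look and compute and a tool call to move; the robot and the scene stay as the last step left them, time stands still between calls to the robot, and variables do not carry over. Pictures are saved under pics/ and viewed, at most 10 in all, crops included, and the job is handed in when it is done.

Besides the shell and the picture viewer there is one more tool, called after ">>>" as a command line: name --argument value ..., lists and objects as JSON in quotes. step_arm: Moves the arm, as the interface text tells. Its arguments: {"type":"object","properties":{"targets":{"type":"array","items":{"type":"array"}},"grip_force":{"type":"number"}},"required":["targets"]}

```bash
mkdir -p pics; cat > h.py <<'E'
import numpy as np, cv2
from bench import r
def cap(n):
    c=r.capture(n); np.savez(f'{n}.npz',**c); return c
def save(c,name,crop=None,s=1):
    im=c['pixels'][:,:,::-1]
    if crop: x0,y0,x1,y1=crop; im=im[y0:y1,x0:x1]
    cv2.imwrite('pics/'+name,cv2.resize(im,None,fx=s,fy=s,interpolation=cv2.INTER_CUBIC))
def cloud(c):
    f=200/np.tan(np.radians(float(c['fov_y']))/2); z=c['range_z']
    v,u=np.mgrid[:400,:640]
    P=np.stack([(u-c['cx'])/f*z,(v-c['cy'])/f*z,z],-1)
    R=cv2.Rodrigues(np.array(c['rvec'],float))[0]
    W=(P-np.ravel(c['tvec']))@R
    W[z==0]=np.nan
    return W
E
python3 - <<'E'
from h import *
for n in('top','side'):
    c=cap(n); save(c,n+'0.png',s=1.25); W=cloud(c); R=cv2.Rodrigues(c['rvec'])[0]; print(n,-R.T@np.ravel(c['tvec']),R[2],c['fov_y'])
print(r.get_state())
E
```

```text
top [0.38780535 0.21457779 1.02060996] [ 0.13732029 -0.01718229 -0.99037766] 45.00436659068724
side [ 0.39980721 -0.26414772  0.82650784] [ 0.15196602  0.51107412 -0.8459962 ] 56.49985423806306
{'time_s': 0.1, 'q': array([-1.52209146e+00,  2.45757982e-01,  1.55893602e+00, -7.76500507e-06,
        1.33867174e+00, -1.74122767e-01]), 'dq': array([-1.33073812e-05, -1.11193074e-03, -3.09701470e-03,  9.01162807e-04,
       -6.10808444e-04,  3.24245776e-05]), 'joint_torque': array([-1.51967322e-05, -4.30669749e+01, -3.27130044e+01, -1.41181918e-04,
        2.81793255e-03,  1.97910373e-05]), 'ee_pos': array([ 0.14362267, -0.63371827,  0.40365783]), 'eef_rot': array([ 9.93799408e-01,  1.11184309e-01,  5.17878722e-05, -8.85041551e-04]), 'contact_force': array([-0.37850807,  0.11509081,  0.17418651]), 'wrist_torque': array([-0.0376879 , -0.04764008,  0.03272702]), 'gripper_force': 0.0, 'width': 0.9995864457635727}
```

View pics/top0.png

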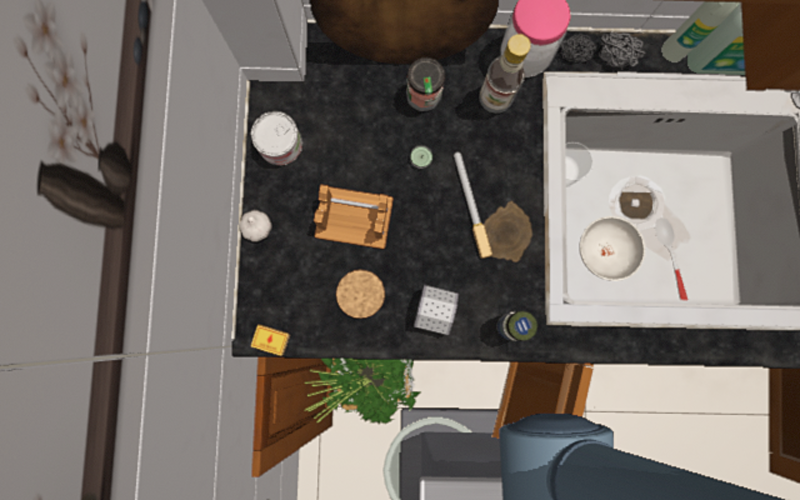

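View pics/side0.png

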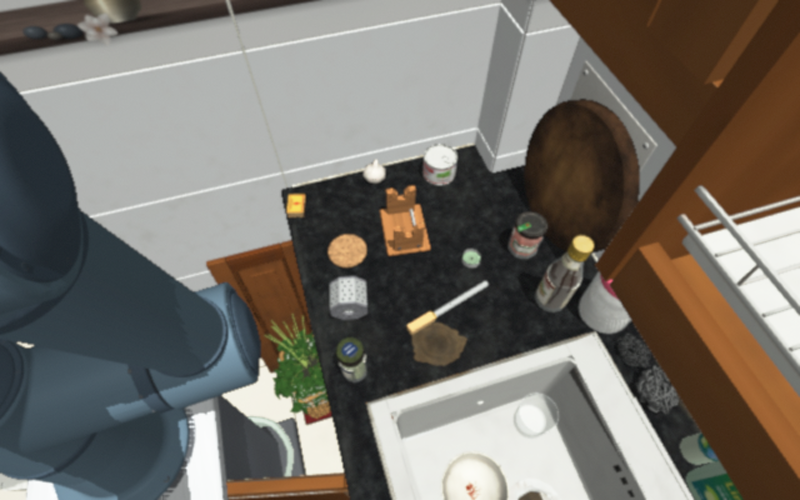

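The top view (x up, y left) shows the axle with its handle at px (482,240) and tip at (458,155). The drum is at (437,310), the jar at (520,325) on its right and the coaster at (360,293) on its left. The stand is at (353,217), so I'll thread from +y. Next I'll measure the poses.

```bash
python3 - <<'E'
from h import *
c=dict(np.load('top.npz')); W=cloud(c); save(c,'top1.png',(180,110,440,280),3)
def reg(x0,y0,x1,y1,zl,zh):
    P=W[int(y0/1.25):int(y1/1.25),int(x0/1.25):int(x1/1.25)].reshape(-1,3)
    P=P[np.isfinite(P[:,2])]; return P[(P[:,2]>zl)&(P[:,2]<zh)]
def rect(n,P):
    (cx,cy),s,a=cv2.minAreaRect((P[:,:2]*1000).astype(np.float32)); print(n,len(P),round(cx),round(cy),np.round(s),round(a,1),'z',np.percentile(P[:,2],[2,50,98]).round(4))
print('table',np.median(reg(380,310,410,340,-.1,.1)[:,2]), np.median(reg(400,190,440,230,-.1,.1)[:,2]))
rect('drum top',reg(405,275,470,345,.06,.08))
rect('handle',reg(465,215,500,262,.011,.04))
rect('shaft',reg(445,145,485,222,.006,.04))
A=reg(445,145,485,222,.006,.04);d=np.linalg.svd(A[:,:2]-A[:,:2].mean(0))[2][0];print('shaft dir',d,A[:,:2].mean(0),np.degrees(np.arctan2(d[1],d[0])))
rect('stand base',reg(300,170,405,260,.004,.014))
rect('uprights',reg(300,170,405,260,.072,.09))
U=reg(300,170,405,260,.072,.09); m=U[:,1].mean(); rect('uL',U[U[:,1]>m]);rect('uR',U[U[:,1]<m])
rect('rod',reg(330,190,380,212,.02,.07))
rect('coaster',reg(330,262,390,325,.0025,.01)); rect('jar',reg(495,300,545,350,.09,.12)); rect('garlic',reg(238,205,275,245,.02,.07)); rect('tea',reg(405,140,437,172,.011,.03))
E
```

```text
table 0.0010942370793824638 0.0011810856151913789
drum top 659 424 142 [56. 50.] 77.0 z [0.0606 0.0679 0.0726]
handle 282 552 67 [75. 19.] 16.4 z [0.0121 0.0188 0.0242]
shaft 330 642 93 [ 58. 127.] 86.7 z [0.0065 0.0132 0.0173]
shaft dir [-0.9640384  -0.26576298] [0.63661056 0.09078805] -164.58770558977557
stand base 1930 585 285 [155. 178.] 1.4 z [0.0042 0.0087 0.0128]
uprights 267 579 282 [108.  60.] 81.9 z [0.0723 0.08   0.084 ]
uL 137 586 330 [12. 60.] 82.0 z [0.0722 0.0797 0.0843]
uR 130 573 234 [12. 60.] 81.8 z [0.0727 0.0803 0.0835]
rod 16 598 278 [89. 11.] 73.9 z [0.0203 0.0217 0.0683]
coaster 1375 452 268 [105.  99.] 1.4 z [0.0027 0.0057 0.0093]
jar 465 400 17 [43. 43.] 46.4 z [0.0937 0.1065 0.1105]
garlic 435 559 446 [47. 48.] 70.1 z [0.021  0.0319 0.0558]
tea 74 688 169 [38. 37.] 2.1 z [0.0111 0.0138 0.0187]
```

View pics/top1.png

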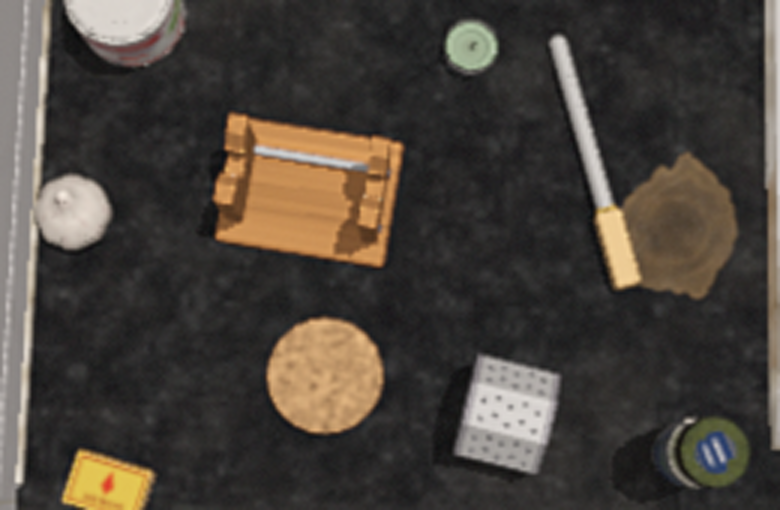

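The crop shows a low, thin brace rod in the stand at crop (310,160), the axle handle from (600,208) to (635,285), and the drum's bore running left-right. Next I'll refine the axle, drum and stand fits.

```bash
cat > fit.py <<'E'
from h import *
def fit(n):
    c=dict(np.load(n+'.npz')); W=cloud(c); hsv=cv2.cvtColor(c['pixels'],cv2.COLOR_RGB2HSV).astype(int)
    X,Y,Z=W[...,0],W[...,1],W[...,2]
    near=lambda x,y,r:(np.hypot(X-x,Y-y)<r)
    def pr(t,m,inset=0):
        P=W[m]; rc=cv2.minAreaRect((P[:,:2]*1000).astype(np.float32)); print(n,t,len(P),np.round(rc[0],1),np.round(rc[1],1),round(rc[2],1),'mean',(P.mean(0)*1000).round(1))
    bright=hsv[...,2]>105
    wood=bright&(hsv[...,1]>70)
    pr('handle',near(.555,.068,.05)&wood&(Z>.013)&(Z<.03))
    m=near(.64,.092,.085)&(hsv[...,1]<60)&bright&(Z>.005)&(Z<.03); pr('shaft',m)
    P=W[m];d=np.linalg.svd(P[:,:2]-P[:,:2].mean(0))[2][0];print('  ang',np.degrees(np.arctan(d[1]/d[0])))
    # drum: cylinder-ish - top flat by height
    pr('drumtop',near(.424,.142,.06)&(Z>.065)&(Z<.08)); pr('drum',near(.424,.142,.06)&(Z>.03)&(Z<.08))
    pr('upr',near(.58,.282,.08)&(Z>.07)&(Z<.09))
if __name__=='__main__':
    fit('top'); fit('side')
E
python3 fit.py
```

```text
top handle 234 [544.5  64.4] [58.8 18.7] 16.4 mean [543.4  64.4  19.4]
top shaft 359 [647.2 100.3] [147.7  68.2] 43.7 mean [642.3 101.5  13.1]
  ang 33.64221013806495
top drumtop 523 [423.9 142.3] [56.5 40. ] 75.3 mean [423.5 142.2  68.6]
top drum 972 [424.2 142.2] [56.2 68.8] 77.2 mean [423.  143.   62.9]
top upr 289 [579.4 282.1] [108.3  60.3] 81.9 mean [579.7 284.2  78.6]
side handle 182 [544.2  63.8] [57.5 18.2] 14.9 mean [543.1  62.8  18.5]
side shaft 291 [646.4 101.5] [146.7  67.1] 44.3 mean [641.9 100.2  11.9]
  ang 33.97930157664875
side drumtop 338 [425.  142.1] [58.4 38. ] 74.3 mean [423.7 141.3  68. ]
side drum 782 [424.3 142.4] [58.2 68.5] 76.5 mean [423.9 137.2  59.8]
side upr 198 [579.7 281.5] [109.6  60.5] 81.7 mean [579.1 276.9  77.3]
```

>>> step_arm --targets '[[[0,0,0.18],[28,48,0],0],[[0,0,0.36],[56,96,0],0],[[0,0,0.54],[84,144,0],0],[[0,0,0.72],[112,192,0],0],[[0,0,0.9],[140,240,0],0],[[0,0,1.08],[168,288,0],0],[[0,0,1.26],[196,336,0],0],[[0,0,1.44],[220,380,0],0]]'

```text
time_s: 1.1
ee_pos: [0.3641, -0.2521, 0.4044]
eef_rot: [0.672, 0.741, 0.0, -0.0]
contact_force: [0.2, 0.2, 0.6]
width: 0.998
gripper_force: 0.0
```

>>> step_arm --targets '[[[0,0,0.18],[25,44,0],0],[[0,0,0.36],[50,88,0],0],[[0,0,0.54],[75,132,0],0],[[0,0,0.72],[100,176,0],0],[[0,0,0.9],[125,220,-20],0],[[0,0,1.08],[150,264,-50],0],[[0,0,1.26],[170,300,-80],0],[[0,0,1.44],[180,316,-110],0]]'

```text
time_s: 2.1
ee_pos: [0.544, 0.064, 0.2933]
eef_rot: [0.015, 1.0, 0.0, -0.0]
contact_force: [0.3, -0.6, 0.6]
width: 0.998
gripper_force: 0.0
```

>>> step_arm --targets '[[[0,0,0.15],[0,0,-20],0],[[0,0,0.305],[0,0,-40],0.3],[[0,0,0.305],[0,0,-60],0.5],[[0,0,0.305],[0,0,-60],0.5],[[0,0,0.305],[0,0,-60],0.5]]'

```text
time_s: 2.72
ee_pos: [0.5439, 0.062, 0.2353]
eef_rot: [-0.133, 0.991, -0.0, 0.0]
contact_force: [-0.5, 0.3, -0.1]
width: 0.502
gripper_force: 0.0
```

>>> step_arm --targets '[[[0,0,0],[0,2,-25],0.5],[[0,0,0],[0,2,-45],0.5],[[0,0,0],[0,2,-58],0.5],[[0,0,0],[0,2,-58.5],0.5],[[0,0,0],[0,2,-58.5],1],[[0,0,0],[0,2,-58.5],1],[[0,0,0],[0,2,-58.5],1],[[0,0,0],[0,2,-58.5],1]]' --grip_force 100

```text
time_s: 3.72
ee_pos: [0.5441, 0.0641, 0.1772]
eef_rot: [-0.133, 0.991, -0.0, 0.001]
contact_force: [-2.4, -0.3, 5.4]
width: 0.179
gripper_force: 98.1
```

>>> step_arm --targets '[[[0,0,0],[0,0,0],1],[[0,0,0],[0,0,0],1]]'

```text
time_s: 3.98
ee_pos: [0.5441, 0.0641, 0.1772]
eef_rot: [-0.133, 0.991, -0.0, 0.001]
contact_force: [-2.6, 0.5, 5.6]
width: 0.184
gripper_force: 98.1
```

>>> step_arm --targets '[[[0,0,0],[0,0,40],1],[[0,0,0],[0,0,80],1],[[0,0,0],[0,0,120],1],[[0,0,-0.15],[0,20,140],1],[[0,0,-0.32],[-6,50,140],1],[[0,0,-0.49],[-12,80,140],1],[[0,0,-0.66],[-20,110,140],1],[[0,0,-0.83],[-28,140,140],1]]'

```text
time_s: 4.97
ee_pos: [0.5151, 0.2049, 0.3159]
eef_rot: [0.281, 0.96, -0.0, -0.0]
contact_force: [0.8, 0.1, -1.0]
width: 0.181
gripper_force: 98.0
```

>>> step_arm --targets '[[[0,0,-0.17],[-8,30,0],1],[[0,0,-0.34],[-16,60,0],1],[[0,0,-0.51],[-24,90,0],1],[[0,0,-0.68],[-32,115,0],1],[[0,0,-0.85],[-38,135,0],1],[[0,0,-1.02],[-44,150,0],1],[[0,0,-1.15],[-44,152,0],1],[[0,0,-1.238],[-44,152,0],1]]'

```text
time_s: 5.98
ee_pos: [0.4713, 0.3563, 0.3158]
eef_rot: [0.785, 0.62, -0.0, -0.0]
contact_force: [-0.4, 0.8, -0.8]
width: 0.179
gripper_force: 98.0
```

>>> step_arm --targets '[[[0,0,0],[0,0,-50],1],[[0,0,0],[0,0,-90],1],[[0,0,0],[0,0,-90],1],[[0,0,0],[0,0,-90],1]]'

```text
time_s: 6.48
ee_pos: [0.4723, 0.3564, 0.2277]
eef_rot: [0.784, 0.621, 0.001, 0.0]
contact_force: [-0.5, 0.8, -1.3]
width: 0.185
gripper_force: 98.0
```

```bash
cat > axle.py <<'E'
from h import *
import sys
s=r.get_state(); p=s['ee_pos']; print((p*1000).round(1),s['eef_rot'].round(4))
tag=sys.argv[1]
for n in('top','side'):
    c=cap(n); W=cloud(c); save(c,f'{n}_{tag}.png',s=1.25)
E
python3 axle.py a
```

```text
[472.3 356.4 227.7] [7.839e-01 6.209e-01 1.200e-03 3.000e-04]
```

```bash
python3 - <<'E'
import cv2,numpy as np
a=cv2.imread('pics/top_a.png');b=cv2.imread('pics/side_a.png')
a=cv2.resize(a[180:380,300:600],None,fx=2.6,fy=2.6)[:300*2]
b=cv2.resize(b[150:420,280:560],None,fx=1,fy=1)
cv2.imwrite('pics/ca.png',a)
cv2.imwrite('pics/cb.png',cv2.resize(b,None,fx=2,fy=2,interpolation=cv2.INTER_CUBIC))
E
```

```text
(no output)
```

View pics/ca.png

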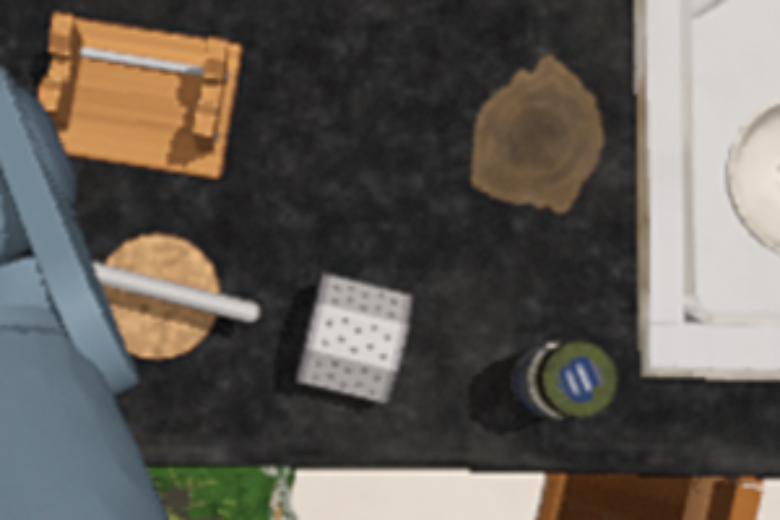

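View pics/cb.png

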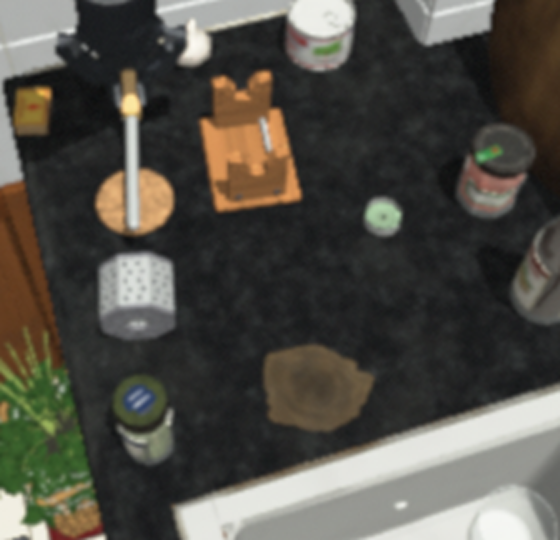

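Both views show the axle held over the coaster, with its tip at (255,312) in the top crop and pointing at the drum end. The other objects are undisturbed. Now I'll fit the shaft line.

```bash
cat > shaft.py <<'E'
from h import *
import sys
# fit the shaft (top surface strip) in drum-ish axes; args: handle centre x y, angle deg, z guess
hx,hy,a,zg=map(float,sys.argv[1:5]); t0,t1=(float(v) for v in sys.argv[5:7]) if len(sys.argv)>6 else (50,150)
d=np.array([np.cos(np.radians(a)),np.sin(np.radians(a))]); nrm=np.array([-d[1],d[0]])
for n in('top','side'):
    c=dict(np.load(n+'.npz')); W=cloud(c)*1000; P=W[np.isfinite(W[...,2])]
    q=P[:,:2]-[hx,hy]; t=q@d; s=q@nrm; m=(t>t0)&(t<t1)&(abs(s)<14)&(abs(P[:,2]-zg)<22)
    t,s,z=t[m],s[m],P[m,2]
    # central points per slice
    T,S,Zt=[],[],[]
    for k in np.arange(t0,t1,6):
        w=(t>=k)&(t<k+6)
        if w.sum()>3: T.append(k+3);S.append((s[w].max()+s[w].min())/2);Zt.append(np.percentile(z[w],85))
    if len(T)<3: print(n,'few',m.sum()); continue
    ps=np.polyfit(T,S,1);pz=np.polyfit(T,Zt,1)
    print(n,m.sum(),'yaw err deg',np.degrees(ps[0]).round(2),'lat at t=0,160',np.polyval(ps,[0,160]).round(1),'pitch deg',np.degrees(pz[0]).round(2),'top z at 50,160',np.polyval(pz,[50,160]).round(1),'tmax',t.max().round(1))
E
python3 shaft.py 472.3 356.4 -103 62
```

```text
top 280 yaw err deg -0.2 lat at t=0,160 [ 0.4 -0.2] pitch deg -1.5 top z at 50,160 [66.1 63.2] tmax 150.0
side 160 yaw err deg -0.26 lat at t=0,160 [1.8 1. ] pitch deg -1.39 top z at 50,160 [66.  63.3] tmax 149.8
```

>>> step_arm --targets '[[[-0.024,0.006,0],[0,0,-10],1],[[-0.024,0.006,0],[0,0,-20],1],[[-0.024,0.006,0],[0,0,-26],1],[[-0.024,0.006,0],[0,0,-26],1],[[-0.024,0.006,0],[-2,-9,-26],1],[[-0.024,0.006,0],[-4,-18,-26],1],[[-0.024,0.006,0],[-4,-18,-26],1]]'

```text
time_s: 7.45
ee_pos: [0.4675, 0.3373, 0.2003]
eef_rot: [0.784, 0.62, -0.01, 0.008]
contact_force: [-0.5, 0.3, -1.1]
width: 0.184
gripper_force: 98.0
```

```bash
python3 axle.py b; python3 shaft.py 467.3 335 -103 36 50 150
python3 -c "
from fit import *
import fit
for n in('top','side'):
    c=dict(np.load(n+'.npz'));W=cloud(c);m=(np.hypot(W[...,0]-.424,W[...,1]-.142)<.05)&(W[...,2]>.045)&(W[...,2]<.08);rc=cv2.minAreaRect((W[m][:,:2]*1000).astype(np.float32));print(rc)"
```

```text
[467.5 337.3 200.3] [ 0.7841  0.6205 -0.0099  0.0075]
top 267 yaw err deg -0.51 lat at t=0,160 [ 0.3 -1.1] pitch deg -0.77 top z at 50,160 [41.  39.6] tmax 149.5
side 154 yaw err deg 0.98 lat at t=0,160 [-1.9  0.8] pitch deg 0.22 top z at 50,160 [39.5 39.9] tmax 149.4
((424.0812072753906, 142.28692626953125), (55.99837875366211, 67.73393249511719), 77.19988250732422)
((424.2420654296875, 142.4998321533203), (57.670230865478516, 66.9233627319336), 77.42772674560547)
```

>>> step_arm --targets '[[[0,0,0],[-1,-8,1],1],[[0,0,0],[-3,-17,1],1],[[0,0,0],[-5,-26,1],1],[[0,0,0],[-7,-35,1],1],[[0,0,0],[-9,-44,1],1],[[0,0,0],[-9,-44,1],1]]'

```text
time_s: 8.3
ee_pos: [0.4585, 0.2934, 0.2011]
eef_rot: [0.784, 0.621, -0.01, 0.007]
contact_force: [0.2, 0.0, -1.0]
width: 0.18
gripper_force: 98.0
```

Tip is inside with no force; I'll push on.

>>> step_arm --targets '[[[0,0,0],[-2,-8,0],1],[[0,0,0],[-4,-17,0],1],[[0,0,0],[-6,-26,0],1],[[0,0,0],[-8,-35,0],1],[[0,0,0],[-10,-44,0],1],[[0,0,0],[-12,-51,0],1],[[0,0,0],[-13,-56,0],1],[[0,0,0],[-13,-56,0],1]]'

```text
time_s: 9.3
ee_pos: [0.4456, 0.2378, 0.2012]
eef_rot: [0.784, 0.621, -0.01, 0.008]
contact_force: [0.4, -0.3, -0.8]
width: 0.183
gripper_force: 98.0
```

```bash
python3 axle.py c; python3 -c "
from h import *
for n in('top','side'):
    c=dict(np.load(n+'.npz'));W=cloud(c);m=(np.hypot(W[...,0]-.424,W[...,1]-.142)<.05)&(W[...,2]>.045)&(W[...,2]<.08);rc=cv2.minAreaRect((W[m][:,:2]*1000).astype(np.float32));print(rc)
a=cv2.imread('pics/top_c.png')[180:380,300:600];b=cv2.imread('pics/side_c.png')[200:400,280:580]
cv2.imwrite('pics/cc.png',cv2.resize(np.hstack([a,b]),(800,267)))"
```

```text
[445.6 237.8 201.2] [ 0.784   0.6207 -0.0098  0.0075]
((423.3702392578125, 140.6697235107422), (52.83243179321289, 67.09577178955078), 77.55079650878906)
((424.4344482421875, 142.48910522460938), (58.39619827270508, 67.17668151855469), 76.75535583496094)
```

View pics/cc.png

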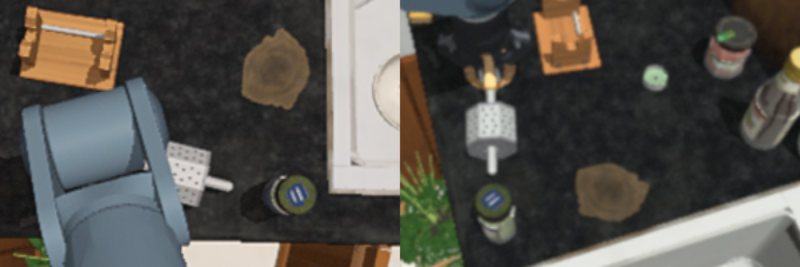

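The shaft tip sticks out of the far drum end (left half (225,184), right half (492,165)), clear of the jar, and the drum hasn't moved. Now I'll lift.

>>> step_arm --targets '[[[0,0,0],[0,0,0],1],[[0,0,0],[0,0,5],1],[[0,0,0],[0,0,10],1],[[0,0,0],[0,0,20],1],[[0,0,0],[0,0,35],1],[[0,0,0],[0,0,50],1],[[0,0,0],[0,0,62],1],[[0,0,0],[0,0,70],1]]' --grip_force 120

```text
time_s: 10.4
ee_pos: [0.4458, 0.2381, 0.2724]
eef_rot: [0.784, 0.621, -0.009, 0.008]
contact_force: [-1.1, -0.0, -1.8]
width: 0.174
gripper_force: 122.0
```

>>> step_arm --targets '[[[0,0,0],[0,0,10],1],[[0,0,0],[0,0,22],1],[[0,0,0],[0,0,32],1],[[0,0,0],[0,0,37],1],[[0,0,0],[0,0,37],1],[[0,0,0],[0,0,37],1]]'

```text
time_s: 11.15
ee_pos: [0.4454, 0.238, 0.3078]
eef_rot: [0.784, 0.621, -0.01, 0.007]
contact_force: [0.3, 0.2, -1.4]
width: 0.175
gripper_force: 122.0
```

>>> step_arm --targets '[[[0,0,0.01],[12,11,0],1],[[0,0,0.02],[28,26,0],1],[[0,0,0.035],[48,45,0],1],[[0,0,0.05],[70,66,0],1],[[0,0,0.065],[92,87,0],1],[[0,0,0.075],[114,108,0],1],[[0,0,0.085],[132,125,0],1],[[0,0,0.089],[142,134,0],1]]'

```text
time_s: 12.15
ee_pos: [0.5882, 0.3727, 0.3071]
eef_rot: [0.755, 0.655, -0.01, 0.008]
contact_force: [0.1, -0.7, -2.7]
width: 0.173
gripper_force: 122.0
```

>>> step_arm --targets '[[[0,0,0],[4,4,0],1],[[0,0,0],[6,6,0],1],[[0,0,0],[6,6,0],1],[[0,0,0],[6,6,0],1]]'

```text
time_s: 12.65
ee_pos: [0.5934, 0.3778, 0.3082]
eef_rot: [0.755, 0.655, -0.01, 0.008]
contact_force: [-0.1, -0.7, -2.2]
width: 0.172
gripper_force: 122.0
```

```bash
python3 axle.py d; for t in "122 158" "20 64" "125 162"; do python3 shaft.py 592.8 374.1 -98.2 142 $t; done; python3 -c "
from h import *
for n in('top','side'):
    c=dict(np.load(n+'.npz'));W=cloud(c);m=(np.hypot(W[...,0]-.58,W[...,1]-.282)<.055)&(W[...,2]>.152)&(W[...,2]<.2);print(n,cv2.minAreaRect((W[m][:,:2]*1000).astype(np.float32)),m.sum())
a=cv2.imread('pics/top_d.png')[120:320,230:530];b=cv2.imread('pics/side_d.png')[120:320,280:580]
cv2.imwrite('pics/cd.png',cv2.resize(np.vstack([a,b]),(600,800))[:,:]) if 0 else cv2.imwrite('pics/cd.png',cv2.resize(np.hstack([a,b]),(800,267)))"
```

```text
[593.4 377.8 308.2] [ 0.7555  0.655  -0.0096  0.0079]
top 141 yaw err deg 0.25 lat at t=0,160 [-0.3  0.4] pitch deg -7.6 top z at 50,160 [159.7 145.1] tmax 157.5
side 120 yaw err deg -0.24 lat at t=0,160 [0.8 0.1] pitch deg -17.19 top z at 50,160 [175.3 142.3] tmax 157.9
top 30 yaw err deg -12.65 lat at t=0,160 [ 13.3 -22. ] pitch deg -6.15 top z at 50,160 [149.2 137.4] tmax 63.5
side 55 yaw err deg -1.13 lat at t=0,160 [ 0.9 -2.2] pitch deg -9.02 top z at 50,160 [145.5 128.2] tmax 46.4
top 118 yaw err deg -0.56 lat at t=0,160 [ 1.3 -0.2] pitch deg -2.31 top z at 50,160 [150.6 146.2] tmax 158.9
side 67 yaw err deg -0.58 lat at t=0,160 [2.1 0.5] pitch deg 2.01 top z at 50,160 [142.8 146.6] tmax 158.9
top ((579.907958984375, 280.0955810546875), (56.32493591308594, 65.22962188720703), 81.89769744873047) 1048
side ((579.7608642578125, 279.4988098144531), (60.632076263427734, 65.0323257446289), 81.19892883300781) 595
```

View pics/cd.png

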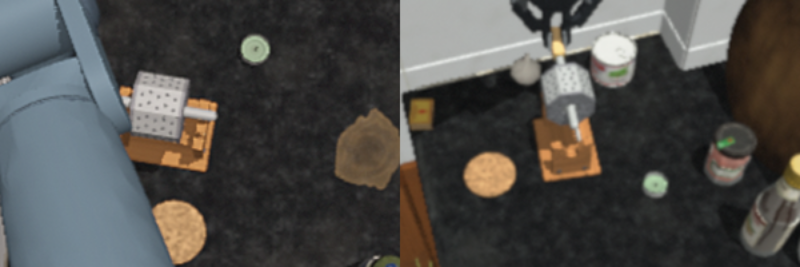

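The drum hangs on the shaft above the stand (left half (160,105)), aligned to within about 1 mm. Now I'll lower it.

>>> step_arm --targets '[[[0,0,0],[0,0,-12],1],[[0,0,0],[0,0,-26],1],[[0,0,0],[0,0,-40],1],[[0,0,0],[0,0,-52],1],[[0,0,0],[0,0,-60],1],[[0,0,0],[0,0,-66],1],[[0,0,0],[0,0,-71],1],[[0,0,0],[0,0,-75],1]]'

```text
time_s: 13.75
ee_pos: [0.5937, 0.3781, 0.2332]
eef_rot: [0.755, 0.655, -0.009, 0.008]
contact_force: [0.5, 0.2, -1.8]
width: 0.166
gripper_force: 122.0
```

>>> step_arm --targets '[[[0,0,0],[0,0,-1],1],[[0,0,0],[0,0,-2],1],[[0,0,0],[0,0,-3],1],[[0,0,0],[0,0,-3],1],[[0,0,0],[0,0,-3],1]]'

```text
time_s: 14.38
ee_pos: [0.5937, 0.3781, 0.2303]
eef_rot: [0.755, 0.655, -0.009, 0.008]
contact_force: [0.2, -0.2, -1.2]
width: 0.173
gripper_force: 122.0
```

```bash
python3 axle.py e; python3 shaft.py 592.8 374.1 -98.2 65 122 158; python3 -c "
from h import *
b=cv2.imread('pics/side_e.png')[120:320,330:630]
cv2.imwrite('pics/ce.png',cv2.resize(b,(780,520)))"
```

```text
[593.7 378.1 230.3] [ 0.7554  0.6551 -0.0094  0.008 ]
top 171 yaw err deg 0.24 lat at t=0,160 [-0.7  0. ] pitch deg -11.43 top z at 50,160 [90.9 69. ] tmax 157.5
side 158 yaw err deg 1.7 lat at t=0,160 [-3.8  1. ] pitch deg -22.58 top z at 50,160 [108.2  64.8] tmax 157.8
```

View pics/ce.png

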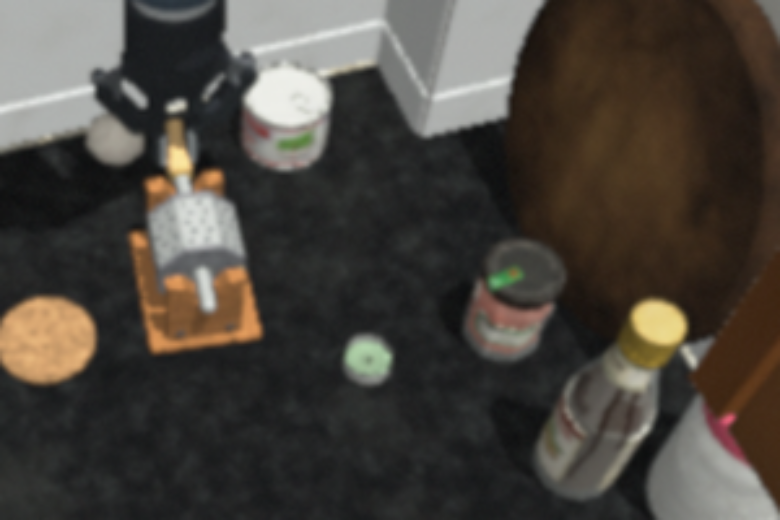

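The shaft sits in both notches (side crop (205,285) and (183,185)). I'll lower to contact.

>>> step_arm --targets '[[[0,0,0],[0,0,-1],1],[[0,0,0],[0,0,-1.5],1],[[0,0,0],[0,0,-2],1],[[0,0,0],[0,0,-2],1]]'

```text
time_s: 14.98
ee_pos: [0.5936, 0.378, 0.2282]
eef_rot: [0.755, 0.655, -0.009, 0.008]
contact_force: [-0.5, 0.9, -1.1]
width: 0.172
gripper_force: 122.1
```

>>> step_arm --targets '[[[0,0,0],[0,0,-0.5],1],[[0,0,0],[0,0,-1],1],[[0,0,0],[0,0,-1.5],1],[[0,0,0],[0,0,-1.5],1]]'

```text
time_s: 15.48
ee_pos: [0.5937, 0.3782, 0.2274]
eef_rot: [0.755, 0.655, -0.009, 0.008]
contact_force: [-2.3, -0.3, 4.7]
width: 0.173
gripper_force: 122.9
```

Contact is made, so I'll release gently.

>>> step_arm --targets '[[[0,0,0],[0,0,0],1],[[0,0,0],[0,0,0],1],[[0,0,0],[0,0,0],0.75],[[0,0,0],[0,0,0],0.65],[[0,0,0],[0,0,0],0.6],[[0,0,0],[0,0,0],0.6],[[0,0,0],[0,0,0],0.6]]' --grip_force 20

```text
time_s: 16.35
ee_pos: [0.5936, 0.3781, 0.2266]
eef_rot: [0.755, 0.655, -0.009, 0.008]
contact_force: [0.4, 0.0, -0.2]
width: 0.399
gripper_force: 0.0
```

>>> step_arm --targets '[[[0,0,0],[0,0,8],0.6],[[0,0,0],[0,0,25],0.6],[[0,0,0],[0,0,50],0.6],[[0,0,0],[0,10,100],0.6],[[0,0,0],[-60,10,140],0.6],[[0,0,0],[-120,10,150],0.6],[[0,0,0],[-150,10,150],0.6],[[0,0,0],[-150,10,150],0.6]]'

```text
time_s: 17.35
ee_pos: [0.4416, 0.3884, 0.3787]
eef_rot: [0.755, 0.656, -0.008, 0.008]
contact_force: [-0.1, 0.3, 0.4]
width: 0.403
gripper_force: 0.0
```

```bash
python3 axle.py f; for t in "122 158" "25 64"; do python3 shaft.py 592.8 374.1 -98.2 65 $t;done; python3 -c "
from h import *
for n in('top','side'):
    c=dict(np.load(n+'.npz'));W=cloud(c);X,Y=W[...,0]-.5795,W[...,1]-.282;t=.143*X+.99*Y;m=(np.hypot(X,Y)<.055)&(abs(t)<.041)&(W[...,2]>.065)&(W[...,2]<.11);print(n,cv2.minAreaRect((W[m][:,:2]*1000).astype(np.float32)),np.percentile(W[m][:,2],98))
b=cv2.imread('pics/side_f.png')[120:320,330:530];a=cv2.imread('pics/top_f.png')[120:320,230:430]
cv2.imwrite('pics/cf.png',cv2.resize(np.hstack([a,b]),(800,400)))"
```

```text
[441.6 388.4 378.7] [ 0.7547  0.656  -0.0083  0.0081]
top 168 yaw err deg 0.08 lat at t=0,160 [-0.1  0.2] pitch deg -8.64 top z at 50,160 [85.5 68.9] tmax 157.4
side 147 yaw err deg 1.57 lat at t=0,160 [-3.4  1. ] pitch deg -21.78 top z at 50,160 [105.4  63.6] tmax 157.8
top 177 yaw err deg 0.75 lat at t=0,160 [-0.7  1.4] pitch deg 0.79 top z at 50,160 [70.4 71.9] tmax 63.1
side 56 yaw err deg -2.7 lat at t=0,160 [ 2.  -5.5] pitch deg 17.38 top z at 50,160 [ 75.3 108.6] tmax 52.6
top ((580.3019409179688, 282.35833740234375), (80.20751190185547, 68.10347747802734), 83.16100311279297) 0.09268348584037858
side ((580.513671875, 281.5899353027344), (81.5107650756836, 68.89073944091797), 82.1495361328125) 0.09177560051501706
```

View pics/cf.png

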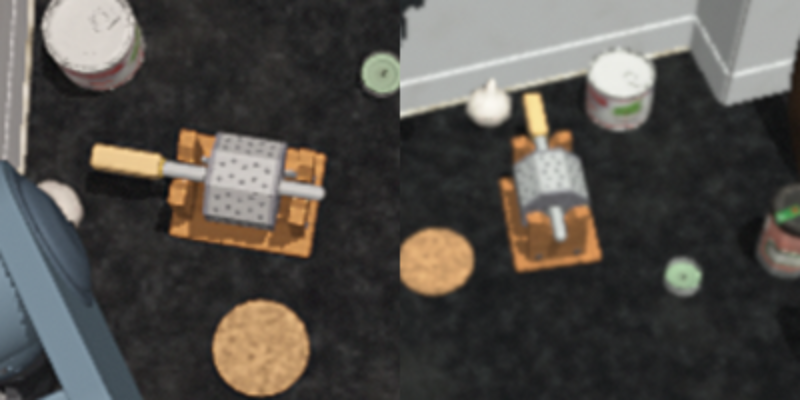

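The axle lies in both notches with its handle outside at (125,160), the drum hangs centred at (245,180), and the gripper is clear.

```bash
python3 -c "
from bench import r
print(r.sign_off())"
```

```text
the job is handed in; nothing more can be done
None
```

The job is handed in at about 17 s: the axle rests in both notches with its handle outside, the drum hangs between the uprights and the gripper is clear; the sign-off returned no verdict.

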